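# Click the cellar cooling dial to the green pin and set it

## Task

On the cooling controller in the wine cellar, press a fingertip on the knurled dial and turn it one click, by friction, to the neighbouring click position marked by the green pin (not the white one). Take the finger off so that the dial rests in that click, then press the blue set button fully down and let go. Leave everything else where it stands: nothing is to be gripped or lifted.

Things in the scene. Friction and masses are not known exactly. Their poses are not given: they have to be found in the camera images.
- controller: Grey box with a black top plate, 160 (x) x 280 (y) x 60 mm high, fixed to the table. Origin: centre of its underside. In its frame the dial's axis stands at x 0, y +70 mm and the set button at x 0, y -90 mm.
- dial (a joint): Angle of the dial in rad about its upright axis, counter-clockwise seen from above positive. 0 at the start. It rests in clicks (detents) 0.524 rad (30 degrees) apart, at 0, +-0.524, +-1.047 and so on, with end stops at +-2.0; it takes about 0.04 N m to leave a click, and past half way the dial snaps into the next one by itself when let go.
- dial_centre (a point): Centre of the dial's flat top face, 95 mm above the table. The dial is a black disc, 96 mm in diameter, 24 mm thick, with a knurled aluminium rim and ribs on the top face. It is sprung: a push from above starts it sinking at about 2 N, then 1 N per mm, to a stop at 8 mm. Pressed 4 to 7 mm down, 30 to 42 mm from the axis, a finger moved in an arc about the axis takes it round.
- dial_pointer (a point): Outer end of the yellow pointer line on the dial's top face, 46 mm from the axis; at the start it points to the controller's -x side, between the two pins.
- green_pin: Green round pin, 14 mm in diameter and 14 mm high, fixed in the controller's top plate 62 mm from the dial's axis, one click to one side of the starting pointer (it may be either side). Origin: centre of its foot, 60 mm above the table. The pointer is 16 mm from it in plan when the dial rests in its click.
- white_pin: White pin, same size, one click to the other side of the starting pointer: the wrong one.
- set_button (a joint): Travel of the set button in m: 0 up, 0.006 fully down; it springs back. Fully down takes 5 N.
- set_button_top (a point): Centre of the blue set button's top, a cap 30 mm in diameter in a dark round housing on the controller.
- cork: Loose cork, 24 mm in diameter, 45 mm high, standing on the controller's top behind the gap between dial and button. Origin: centre of its foot.
- glass: Tumbler, 68 mm in diameter, 100 mm high, behind the controller. Origin: centre of its foot.
- tin: Squat reddish tin with a white label and pale lid, 68 mm in diameter, 80 mm high, beside the controller on its button side. Origin: centre of its foot.
- notebook: Blue notebook lying flat, 150 x 90 x 14 mm, beside the controller on its dial side. Origin: centre of its underside.
- candle: Empty brass candle stand, 72 mm foot, 75 mm high, behind the controller. Origin: centre of its foot.
- red_bottle: Small dark green wine bottle with a red cap, 58 mm in diameter, 170 mm high, standing on the far right (-y). Origin: centre of its foot.
- honey_jar: Amber jar with a yellow lid, 74 mm in diameter, 110 mm high, standing on the far left (+y). Origin: centre of its foot.

How it is judged (in metres and radians):
On the way, in this order (a step that is already met when the one before it is completed fails the run):
1. a finger is pressing on the dial (contact force between the fingers and dial above 0.5 N), for 0.1 s.
2. the finger is off and the dial rests in the click at the green pin (horizontal distance between dial_pointer and green_pin below 0.0183 m and contact force between each of the arm, the fingers and dial below 0.1 N), for 0.2 s.
3. the set button is pressed down (value of joint set_button above 0.0045 m), for 0.03 s.
At the end, for the whole second after the job is handed in: The dial rests in the click at the green pin (pointer end within 18.3 mm of the pin in plan, that is within about 9 degrees of its click), the set button is up again after having been pressed at least 4.5 mm, and every loose thing is within 25 mm of its starting place (horizontal distance between dial_pointer and green_pin below 0.0183 m and value of joint set_button below 0.0015 m and velocity of joint dial between -0.05 and 0.05 rad/s and distance of each of cork, glass, tin, notebook, candle, red_bottle, honey_jar from where it was at the start of the episode below 0.025 m); the robot touches nothing.
It fails at once if a loose thing is lifted, carried or pushed more than 25 mm from its place (distance of any of cork, glass, tin, notebook, candle, red_bottle, honey_jar from where it was at the start of the episode above 0.025 m).
It also fails if it takes over 38 s, if anything falls off the work surface, if the arm or the gripper's body presses on something with over 40 N, if the wrist force passes 120 N, or if a joint passes its speed limit or range.

## Robot

A 7-joint arm with a two-finger parallel gripper is mounted at the origin on the work surface. World frame = base frame: x ahead of the robot, y to its left, z up, the work surface at z = 0. Lengths are in mm, angles in rad, forces in N, time in s.
With the tool pointing down it reaches from about 400 to 850 mm from the base axis. Payload 10.4 kg.
Tool frame: the origin (TCP) lies at the very end of the fingers, on their centre line; the grasp point (between the pads) lies 19 mm behind it (r.grip_depth is the distance from the TCP to the grasp point, in mm); z points along the fingers, x is the direction in which the jaws open and shut, and the axes are right-handed (so a half turn about z gives the same grasp; the last joint's range is limited). The gripper opens to 85 mm and grips with 20 to 120 N. Pads are 22 mm wide; open, the fingers measure 114 mm over their backs; the gripper's body (76 mm by 85 mm) begins 54 mm behind the grasp point. The pads swing forward as they close: fully open they stand 13 mm farther back than shut.
Start: joints at [1.26, 0.332, -0.065, 1.46, 0.022, 1.35, -0.088], TCP at [177.423, -599.31, 231.338] pointing down, gripper open.
Joint ranges: [-2.6, 2.6], [-0.5, 2.12], [-1.47, 1.34], [0.16, 2.42], [-1.27, 4.41], [0.06, 2.06], [-2.6, 2.6]. Speed limits (rad/s): [2.22, 2.22, 2.79, 2.79, 3.14, 3.14, 3.14].

## Interface

Orientations are given as a rotation vector (axis times angle).
In Python, from bench import r gives the robot as it stands. The module is installed in compiled form; this text tells all that it offers. Calls block until the motion is done:
- r.move_pose(position, orientation): joint-space move of the TCP to a pose.
- r.move_l(position, rotation=None, max_speed=150, threshold=None): straight line of the TCP; rotation=None keeps the orientation; max_speed is the mean speed in mm/s. With threshold (N) it stops when the force on the tool has changed by that much, and returns True; else False.
- r.movej(angles): joint-space move.
- r.gripper_open() and r.close_gripper(f_grip=None): open the fingers fully, or close them until they stop; f_grip is the grip in N (None keeps the last).
- r.sleep(seconds).
- r.ik(position, orientation): joint angles nearest the present ones, or None.
- r.state(): the state.
- r.capture(name): name is "scene" or "top"; returns the picture (400x640x3 uint8, blue, green, red); there is no depth.
- r.camera_params(name): a dict with "mtx" (3x3 intrinsics, pixels), "k1" (the pictures are not rectified: a ray, as slopes to the right and down, at radius r is drawn at 1 + k1 r^2 times it, then the intrinsics apply), "rvec" (rotation vector, rad) and "tvec" (3), from world to camera coordinates, as OpenCV has them. Camera axes: x right, y down, z forward; pixel columns grow to the right and rows downward; lengths in mm; the calibration is good to about 2 mm. A picture is of the moment at which its call begins. camera_params takes no time and is no camera call.
A pose or a line that the arm cannot do raises r.Unreachable and nothing moves.
- r.sign_off(): hands the job in, once; it reports no verdict.
Trained networks look in the newest picture that a camera, given by its name, has taken for a name from the list of things; names that differ only in an ending like _2 or _b are one class to them, and where a whole thing is asked for, a point or a joint stands for the part that bears it (a point fixed in the world has none). Each returns a list of dicts, best first, with "conf" (0 to 1); they miss things now and then, are a little off and sometimes report something else, mostly with a low value. They report only what shows in the picture. A call takes as long as a camera call.
- r.trace(thing, camera): "pixels" (400x640 bool, what is visible of it) and "location" ([row, column] in pixels, amid what is visible of it).
- r.mark_of(thing, camera): "location" ([row, column] in pixels: a listed point, or the origin of a listed thing).
The state is a dict: "clock": time; "joint_pos": joint angles; "joint_vel": joint speeds; "joint_efforts": joint torques, N m; "position": TCP position; "ee_rot": TCP orientation; "wrist_force": force on the tool from outside, world axes, zero at the start; "wrist_torque": the same for the moment, N m; "width": finger opening in mm.
Only numpy, scipy, OpenCV 4.12 (cv2) and the standard library are available. Lean on these libraries where they do the work, as an engineer would, in place of code of your own. Each camera call takes 0.05 s, during which the arm holds its last target.

## Working session

There is one attempt and no reset: what is moved stays moved. The work goes in short steps, each a Python script; the robot and the scene stay as the last script left them, time stands still between calls to the robot, and variables do not carry over. Pictures are saved under pics/ and viewed, and the job is handed in when it is done.

```bash
mkdir -p pics; ls; cat > h.py <<'E'
import numpy as np, cv2
from bench import r
def ray(cam,rc,z):
    p=r.camera_params(cam); K=np.array(p["mtx"],float); R=cv2.Rodrigues(np.array(p["rvec"],float))[0]; t=np.array(p["tvec"],float).ravel()
    u=cv2.undistortPoints(np.array([[[rc[1],rc[0]]]],float),K,np.array([p["k1"],0,0,0.]))[0,0]
    d=R.T@np.array([u[0],u[1],1]); c=-R.T@t
    return c+d*(z-c[2])/d[2]
def proj(cam,X):
    p=r.camera_params(cam)
    q=cv2.projectPoints(np.array([X],float),np.array(p["rvec"],float),np.array(p["tvec"],float),np.array(p["mtx"],float),np.array([p["k1"],0,0,0.]))[0][0,0]
    return q[::-1]
E
python3 - <<'E'
from h import *
for c in ["scene","top"]:
    cv2.imwrite(f"pics/{c}0.png",r.capture(c))
    p=r.camera_params(c);R=cv2.Rodrigues(np.array(p["rvec"],float))[0];print(c,-R.T@np.array(p["tvec"]).ravel())
    for n,z in [("dial_centre",95),("dial_pointer",95),("green_pin",60),("white_pin",60),("set_button_top",None),("cork",60),("controller",0),("glass",0),("tin",0),("notebook",0),("candle",0),("red_bottle",0),("honey_jar",0)]:
        l=r.mark_of(n,c)
        for d in l[:2]: print(c,n,round(d["conf"],2),np.round(d["location"],1),np.round(ray(c,d["location"],z if z is not None else 72),1))
print(r.state())
E
```

```text
pics
scene [1124.42272925 -893.37555938  804.43961646]
scene dial_centre 0.81 [179.6 346.9] [617.5  83.   95. ]
scene dial_pointer 0.77 [170.1 339.5] [577.4 115.1  95. ]
scene white_pin 0.58 [184.2 327.6] [557.7  84.1  60. ]
scene set_button_top 0.45 [197.9 297.5] [531.7 -26.6  72. ]
scene cork 0.74 [209.5 326.1] [613.1 -19.2  60. ]
scene controller 0.88 [216.3 327.9] [591.7  26.9   0. ]
scene controller 0.58 [259.5 337. ] [ 697.1 -111.3    0. ]
scene glass 0.97 [232.4 391. ] [767.5  49.    0. ]
scene tin 0.55 [249.9 256.1] [ 507.1 -180.4    0. ]
scene tin 0.17 [190.3 393.8] [695.1 231.5   0. ]
scene notebook 0.63 [192.  393.8] [698.6 223.4   0. ]
scene candle 0.78 [259.8 338.8] [ 701.4 -110.1    0. ]
scene red_bottle 0.79 [333.9 199.3] [ 563.5 -444.4    0. ]
scene honey_jar 0.66 [145.9 373.1] [527.1 441.7   0. ]
scene honey_jar 0.2 [260.4 336.4] [ 697.4 -114.8    0. ]
top [ 428.72371263    3.76263286 1001.23008771]
top dial_centre 0.72 [186.6 287.9] [625.5  92.8  95. ]
top dial_pointer 0.79 [203.9 279.3] [582.  114.5  95. ]
top green_pin 0.56 [206.4 270.5] [581.9 141.6  60. ]
top wh
[... 675 characters left out ...]
 ]
{'clock': 1.4, 'joint_pos': array([ 1.26040719,  0.33216861, -0.06470813,  1.46008372,  0.02161227,
        1.34987278, -0.08848041]), 'joint_vel': array([ 0.00052872,  0.00157813,  0.00088918, -0.00060541,  0.00017365,
       -0.00186883, -0.00011964]), 'joint_efforts': array([-5.16650853e-04, -6.25228858e+01,  4.89312003e-02, -3.91829753e+01,
        1.63716188e-02,  1.89358107e-03, -6.91176115e-05]), 'position': array([ 177.42599512, -599.32731096,  231.36494215]), 'ee_rot': array([ 2.51699678e+00, -1.87983906e+00,  2.17589562e-04]), 'wrist_force': array([-0.24486267, -0.03406527,  0.26629873]), 'wrist_torque': array([ 0.00190693, -0.03029802,  0.01588003]), 'width': 85.22903610200099}
```

```bash
python3 - <<'E'
import cv2
a=cv2.imread("pics/top0.png");cv2.imwrite("pics/top0z.png",cv2.resize(a[110:270,220:420],(800,640)[:2] if 0 else (750,600),interpolation=cv2.INTER_CUBIC))
a=cv2.imread("pics/scene0.png");cv2.imwrite("pics/scene0z.png",cv2.resize(a[110:290,230:430],(667,600),interpolation=cv2.INTER_CUBIC))
E
```

```text
(no output)
```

View pics/top0z.png

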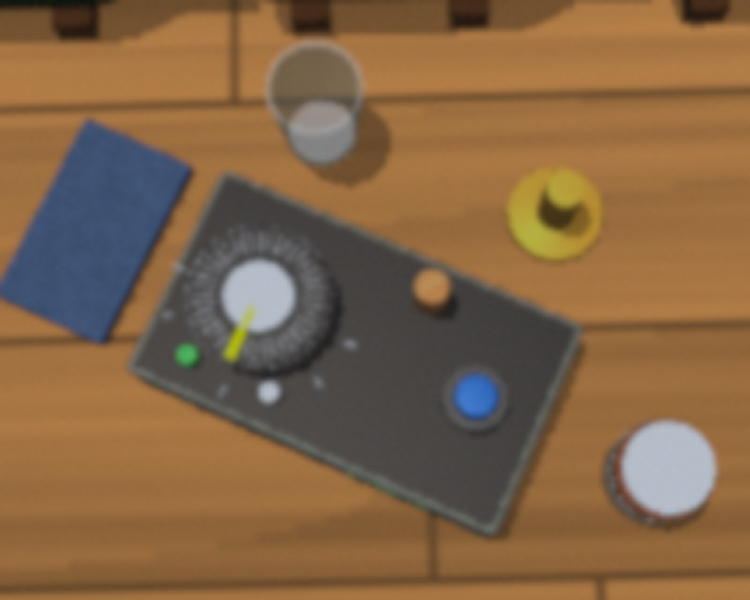

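View pics/scene0z.png

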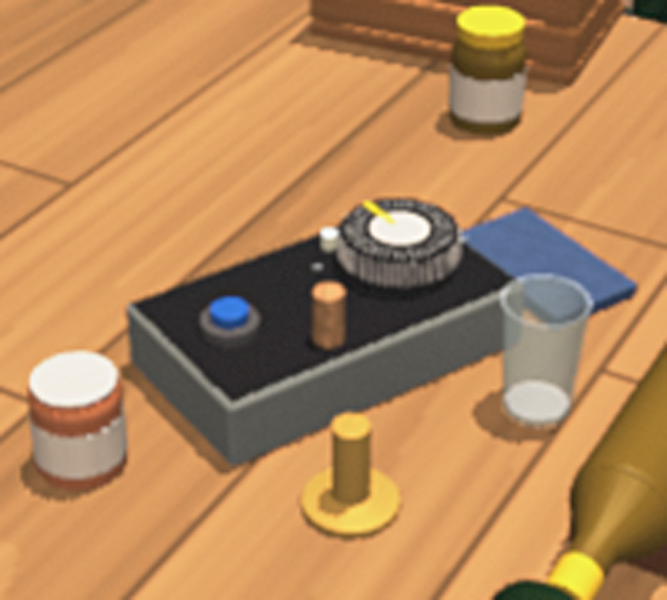

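View pics/top0.png

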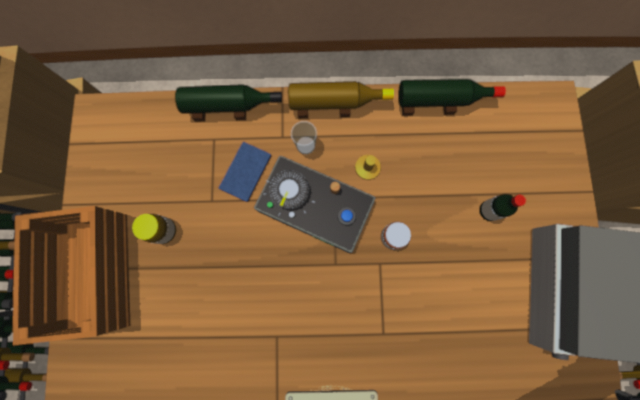

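Top view: the green pin is at about (row 205, col 270) and the white pin at about (214, 291). The yellow pointer lies between them, so the turn to green is clockwise seen from above. I'll fit the controller pose next, using the corners, pins and other points from both cameras.

```bash
python3 - <<'E'
from h import *
from scipy.optimize import least_squares
T=lambda x,y:(110+y*160/600,220+x*200/750)
S=lambda x,y:(110+y*180/600,230+x*200/667)
g=62*np.array([-np.cos(np.pi/6),np.sin(np.pi/6)])
O=[("top",T(225,175),(80,140,60)),("top",T(580,328),(80,-140,60)),("top",T(497,533),(-80,-140,60)),("top",T(132,368),(-80,140,60)),
("top",T(258,296),(0,70,95)),("top",T(186,355),(g[0],70+g[1],74)),("top",T(268,391),(g[0],70-g[1],74)),
("scene",S(133,310),(-80,-140,60)),("scene",S(233,405),(80,-140,60)),("scene",S(399,228),(0,70,95)),("scene",S(329,232),(g[0],70-g[1],74)),("top",T(233,358),(-46,70,95)),("scene",S(366,204),(-46,70,95))]
def W(q,P):
    c,s=np.cos(q[2]),np.sin(q[2]);return np.array([q[0]+c*P[0]-s*P[1],q[1]+s*P[0]+c*P[1],P[2]])
f=lambda q:np.concatenate([proj(c,W(q,P))-np.array(o) for c,o,P in O])
s=least_squares(f,[590,30,-0.41],x_scale=[1,1,.01],loss="soft_l1")
print(s.x,np.round(f(s.x).reshape(-1,2),1).tolist())
q=s.x
print("dial",W(q,(0,70,95)),"btn",W(q,(0,-90,72)),"grn",W(q,(g[0],70+g[1],60)),"wh",W(q,(g[0],70-g[1],60)))
for z in (65,70,75,80): print(z,proj("top",W(q,(0,-90,z))),proj("scene",W(q,(0,-90,z))))
print("btn px",T(476,396),S(230,310))
for c in("top","scene"):
  for d in r.trace("cork",c)[:1]: print(d["conf"],ray(c,d["location"],82))
np.save("q.npy",q)
E
```

```text
[ 5.91026011e+02  2.76105242e+01 -4.35407964e-01] [[-2.8, -1.5], [-2.3, 1.7], [0.3, 0.0], [0.4, -2.7], [-0.4, -0.2], [-0.3, 0.0], [-0.2, 0.2], [-1.9, -3.7], [1.4, -0.9], [0.1, -0.3], [0.2, -0.4], [-0.4, -1.2], [-0.2, -0.6]]
dial [620.55063453  91.07938751  95.        ] btn [553.06578069 -53.99229995  72.        ] grn [584.94196536 141.8339211   60.        ] wh [558.7915845   85.61864221  60.        ]
65 [215.39384641 346.71772848] [207.92099027 298.79605519]
70 [215.13114745 346.82984997] [206.32807285 298.73088748]
75 [214.86568094 346.94315092] [204.72802317 298.66539959]
80 [214.59740295 347.05765003] [203.12078889 298.599589  ]
btn px (215.6, 346.93333333333334) (203.0, 298.9655172413793)
0.52 [611.91911042 -14.03205095  82.        ]
```

```bash
cat >> h.py <<'E'
from scipy.spatial.transform import Rotation as Ro
D=np.array([620.5,91.1]); B=np.array([553.,-54.])
def ori(az): # tool down, x axis at azimuth az (rad)
    return Ro.from_matrix(np.column_stack([[np.cos(az),np.sin(az),0],[np.sin(az),-np.cos(az),0],[0,0,-1]])).as_rotvec()
def pt(deg,z,rad=36):
    a=np.radians(deg); return [D[0]+rad*np.cos(a),D[1]+rad*np.sin(a),z]
E
python3 - <<'E'
from h import *
for off in (90,-90,0,180):
  for ph in (170,140):
    for z in(230,89.5):
      print(off,ph,z,r.ik(pt(ph,z),ori(np.radians(ph+off))))
print(r.ik([*B,72],ori(-.1)))
E
```

```text
90 170 230 [ 0.5256718   0.4324109  -1.00295247  1.51197146  0.36678333  1.3983347
 -2.24381629]
90 170 89.5 [ 0.4556352   0.54501709 -0.89864805  1.67187369  0.46029407  1.15113623
 -2.31037139]
90 140 230 [-0.99400348  0.39660979  0.9517279   1.56286775 -0.32812908  1.35222308
 -2.27617443]
90 140 89.5 [-0.84630769  0.4896378   0.74537465  1.71310883 -0.36912008  1.08459483
 -2.25285531]
-90 170 230 [ 0.54715405  0.44680057 -1.03829755  1.51101753  0.38702585  1.40494439
  0.88421085]
-90 170 89.5 [ 0.56697065  0.63366926 -1.07661245  1.66682253  0.59196606  1.20594051
  0.74628349]
-90 140 230 [ 0.51962552  0.48705391 -1.06496598  1.48112471  0.42672783  1.42354016
  0.31476164]
-90 140 89.5 [ 0.52364012  0.65411428 -1.06897986  1.6375925   0.60447884  1.21856226
  0.19648331]
0 170 230 [ 0.65403811  0.55008528 -1.24136926  1.50656147  0.52117375  1.45650437
  2.3663291 ]
0 170 89.5 [ 0.65408396  0.74926931 -1.24693096  1.66322723  0.73866317  1.28345339
  2.22765248]
0 140 230 [ 0.6077973   0.58055398 -1.24273096  1.47733566  0.54889229  1.47271543
  1.80722048]
0 140 89.5 [ 0.61282187  0.7748379  -1.24811603  1.6337914   0.75923602  1.30114815
  1.67554956]
180 170 230 [ 0.55919529  0.45552943 -1.05866701  1.51049095  0.39907768  1.40902192
 -0.69464229]
180 170 89.5 [ 0.55504474  0.62191774 -1.05608488  1.66734024  0.57569577  1.19843939
 -0.8142284 ]
180 140 230 [ 0.5382491   0.50276357 -1.09890303  1.48029585  0.4482524   1.43139915
 -1.27000474]
180 140 89.5 [ 0.51060368  0.64116305 -1.04611109  1.63817677  0.58628021  1.21012278
 -1.36306712]
[ 0.60341073  0.41937018 -0.70358154  1.79196242  0.30978436  1.0433985
 -0.31556716]
```

```bash
python3 - <<'E'
from h import *
r.close_gripper(20)
r.move_pose(pt(170,200),ori(np.radians(80)))
r.move_l(pt(170,120),max_speed=120)
s=r.state();print(s["clock"],s["position"],s["width"],s["wrist_force"])
cv2.imwrite("pics/a1.png",cv2.resize(r.capture("scene")[70:270,200:440],(720,600),interpolation=cv2.INTER_CUBIC))
E
```

```text
5.925 [585.44348988  97.61511387 120.70831626] -0.0465475523775373 [ 1.07302244 -0.07408049 -0.38025999]
```

View pics/a1.png

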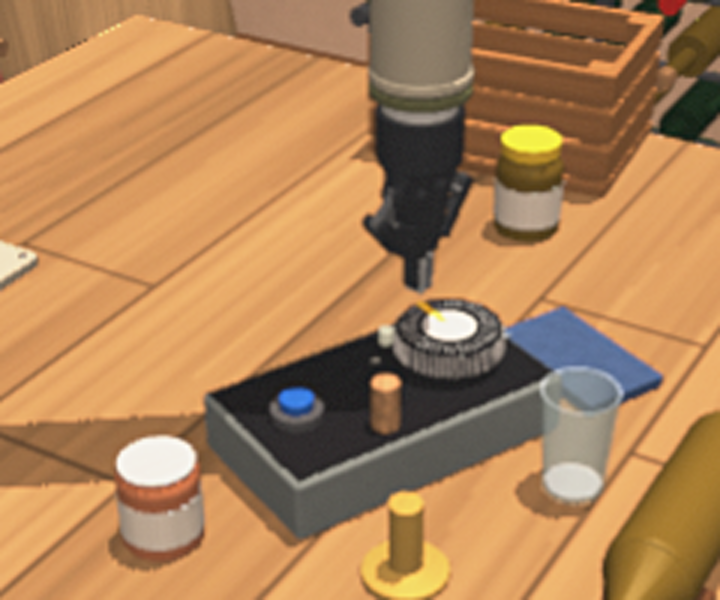

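The closed fingertips are at about (418, 280) in the crop, above the near-left part of the dial as intended, and nothing has been disturbed. Next I press down and turn the dial clockwise.

```bash
python3 - <<'E'
from h import *
def p(t):
    s=r.state();print(t,round(s["clock"],2),np.round(s["position"],1),np.round(s["wrist_force"],2),np.round(s["wrist_torque"],2))
r.move_l(pt(170,100),max_speed=60); p("above")
print(r.move_l(pt(170,89),max_speed=15)); p("pressed")
for ph in (164,158,152,146,140,138):
    r.move_l(pt(ph,89),ori(np.radians(ph-90)),max_speed=15); p(ph)
r.sleep(.2)
r.move_l(pt(138,125),max_speed=60); p("off")
r.move_l(pt(138,170)[:0]+[540,40,170],max_speed=150); p("up")
cv2.imwrite("pics/a2.png",cv2.resize(r.capture("scene")[110:270,230:430],(750,600),interpolation=cv2.INTER_CUBIC))
cv2.imwrite("pics/a3.png",cv2.resize(r.capture("top")[110:270,220:420],(750,600),interpolation=cv2.INTER_CUBIC))
for c in("top","scene"):
    for d in r.mark_of("dial_pointer",c)[:1]:
        X=ray(c,d["location"],95); print(c,d["conf"],X,np.degrees(np.arctan2(*(X[:2]-D)[::-1])))
E
```

```text
above 6.46 [584.8  97.4  99.6] [ 0.15  0.2  -0.14] [-0.03 -0.02 -0.02]
False
pressed 7.34 [585.1  97.6  89.5] [-3.07 -0.9   8.11] [-0.16  0.63  0.04]
164 7.74 [585.8 101.4  89.5] [-4.28  0.04  7.72] [-0.08  0.76 -0.03]
158 8.14 [587.  105.3  89.5] [-3.48  1.18  8.22] [0.15 0.74 0.02]
152 8.54 [588.7 109.   89.6] [-2.8   1.09  8.49] [ 0.34  0.66 -0.02]
146 8.94 [590.7 112.5  89.7] [-1.92  2.97  7.99] [ 0.5   0.54 -0.03]
140 9.34 [592.8 115.4  89.6] [-3.01  1.5   7.71] [ 0.35  0.72 -0.  ]
138 9.59 [593.6 116.3  89.6] [-3.37  1.38  6.44] [0.34 0.76 0.  ]
off 10.54 [593.6 115.  124.7] [ 0.12 -0.81 -0.38] [-0.01 -0.02  0.02]
up 11.38 [540.   40.5 169.7] [ 0.22 -0.05 -0.39] [-0.01  0.03  0.02]
scene 0.82 [598.27510279 138.05601494  95.        ] 115.32880722144965
```

View pics/a2.png

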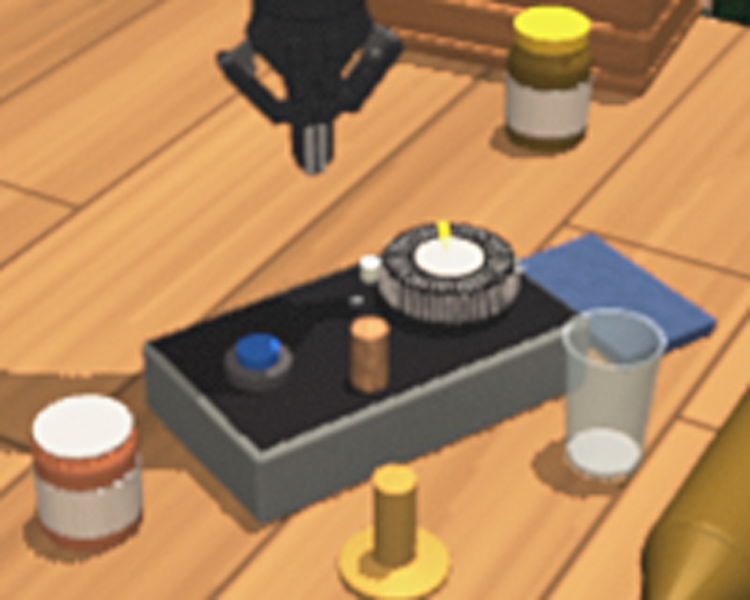

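View pics/a3.png

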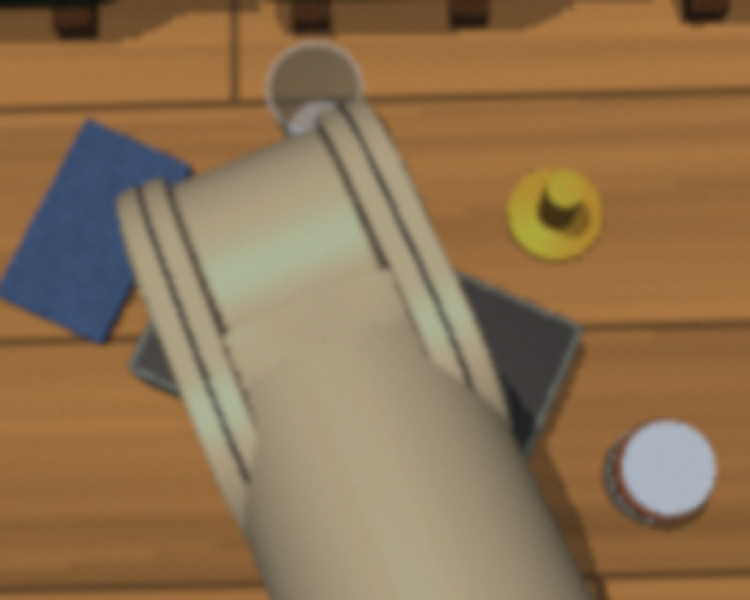

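```bash
python3 - <<'E'
from h import *
for a in (155,125,120,115,95): 
    t=np.radians(a); print(a,proj("scene",[D[0]+46*np.cos(t),D[1]+46*np.sin(t),95]))
print("seen",110+222*160/600,230+444*200/750)
r.move_pose([*B,120],ori(np.radians(65-90)))
s=r.state();print(s["clock"],s["position"])
E
```

```text
155 [170.99981126 339.16106702]
125 [169.43551819 347.27228728]
120 [169.40282099 348.73296717]
115 [169.43722978 350.19798214]
95 [170.23521006 355.89785564]
seen 169.2 348.4
12.575 [553.15083624 -53.21481674 120.10918789]
```

The scene view puts the pointer at about 123°, against 125° for the green click. I'll confirm this from above with the arm out of the way before pressing the button.

```bash
python3 - <<'E'
from h import *
r.move_l([*B,200]); r.move_pose([450,-270,230],ori(np.radians(-40)))
im=r.capture("top")
cv2.imwrite("pics/b1.png",cv2.resize(im[110:270,220:420],(750,600),interpolation=cv2.INTER_CUBIC))
for n in("dial_pointer","green_pin"):
  for d in r.mark_of(n,"top")[:1]: print(n,d["conf"],ray("top",d["location"],95 if n[0]=="d" else 60))
print(r.state()["clock"])
E
```

```text
dial_pointer 0.57 [588.68524187 129.24279298  95.        ]
green_pin 0.55 [584.3893611 145.7496759  60.       ]
14.3583
```

View pics/b1.png

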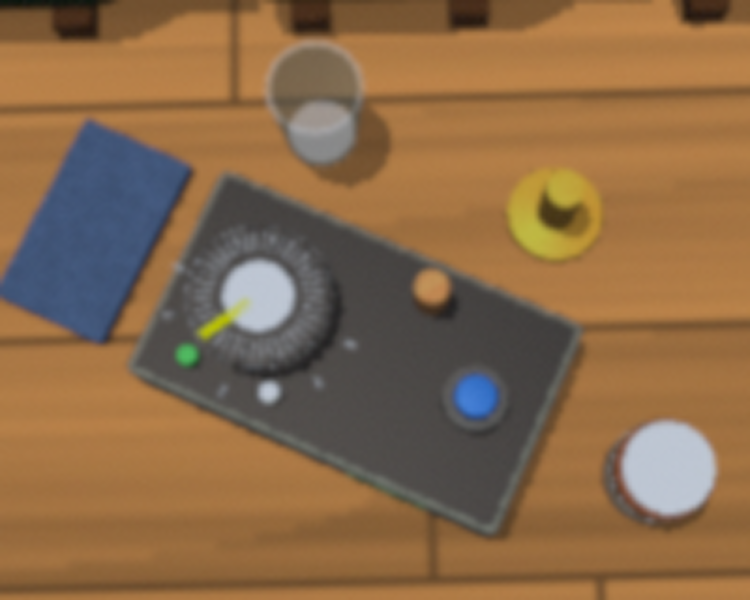

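The pointer end, at crop (203, 334), points straight at the green pin (186, 355), and nothing else has moved. Now the button.

```bash
python3 - <<'E'
from h import *
def p(t):
    s=r.state();print(t,round(s["clock"],2),np.round(s["position"],1),np.round(s["wrist_force"],2)); return s
o=ori(np.radians(-25))
r.move_pose([*B,150],o); r.move_l([*B,90],o,max_speed=60); b=p("above")["wrist_force"][2]
for z in np.arange(84,62,-1.):
    r.move_l([*B,z],o,max_speed=20); s=p(z)
    if s["wrist_force"][2]-b>12: break
r.sleep(.15); p("held")
r.move_l([*B,140],o,max_speed=80); p("off")
E
```

```text
above 16.5 [553.3 -54.   90.4] [ 0.41 -0.28 -1.12]
84.0 16.95 [552.9 -54.   83.9] [ 0.05  0.19 -0.11]
83.0 17.2 [553. -54.  83.] [ 0.93  0.38 -0.16]
82.0 17.45 [553.1 -54.   82.1] [ 0.41 -0.09  1.3 ]
81.0 17.7 [553.2 -54.   81.1] [ 0.89 -1.11  1.56]
80.0 17.95 [553.1 -54.   80.1] [ 0.85 -0.08  3.04]
79.0 18.2 [553.1 -54.   79.1] [ 1.49 -0.12  3.48]
78.0 18.45 [553.1 -54.   78. ] [ 0.52 -0.4   3.5 ]
77.0 18.7 [553.1 -54.   77.1] [1.45 0.58 5.01]
76.0 18.95 [553.2 -54.   76.2] [ 1.61 -1.11  5.57]
75.0 19.2 [553.2 -54.   76. ] [-3.870e+00 -1.000e-02  1.495e+01]
held 19.35 [553.3 -54.   76. ] [-4.09 -0.14 15.14]
off 20.32 [552.7 -54.1 139.5] [0.18 0.36 0.55]
```

The button sank from about 82 to 76 mm, which is its full 6 mm, and hit the stop at 15 N. I'll back away and check the end state.

```bash
python3 - <<'E'
from h import *
r.move_l([*B,200]); r.move_pose([450,-270,230],ori(np.radians(-40))); r.sleep(.3)
a=cv2.resize(r.capture("top")[110:270,220:420],(400,320),interpolation=cv2.INTER_CUBIC)
b=cv2.resize(r.capture("scene")[110:270,230:430],(400,320),interpolation=cv2.INTER_CUBIC)
cv2.imwrite("pics/c1.png",np.hstack([a,b]))
s=r.state();print(s["clock"],s["wrist_force"],np.abs(s["joint_vel"]).max())
E
```

```text
22.2167 [-0.37040007  0.11787107  0.3699153 ] 0.004143059562625685
```

View pics/c1.png

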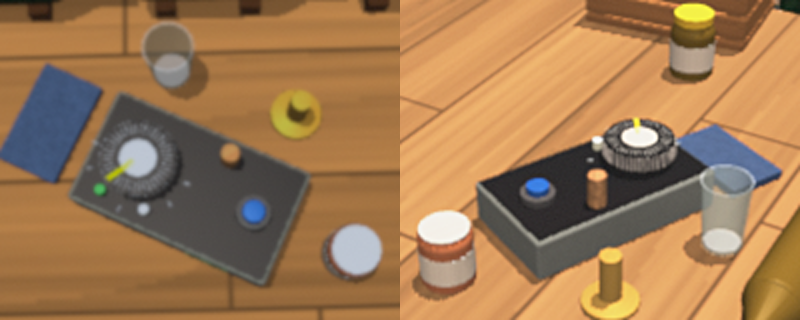

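The pointer (left half, 108–130, 160–180) is still aimed at the green pin at (100, 189). The blue button at (254, 211) and (537, 186) is up again. The cork, tin, glass, candle and notebook are where they started, and the arm is clear.

```bash
python3 -c "
from bench import r
r.sign_off()"
```

```text
the job is handed in; nothing more can be done
```

The dial now rests in the click at the green pin, and the set button has been pressed fully down and released. I handed the job in at about 22 s of the 38 s allowed; sign-off gives no verdict.

- **Dial:** I pressed the closed fingertips on it about 5.5 mm deep (around 8 N), turned it clockwise through about 32° of finger arc, and lifted off.
- **Button:** it travelled from about 82 to 76 mm height, the full 6 mm, and met its stop at about 15 N. The last picture shows it up again.
- **Last checks:** a clear top view before the button press showed the pointer end about 17 mm from the green pin by the network's marks. That is within 18.3 mm but only just, and those marks can be a few mm off. The pointer's place in the side view fits the green click to about 2–4°. The last pictures showed the pointer unchanged, and the cork, tin, glass, candle and notebook unmoved; the jar also looked unmoved in the side view. The red bottle was outside the cropped pictures, so I did not recheck it.
- **Disagreement:** the network's side-view mark put the pointer at 115° instead of 125°. It had also read about 4° low at the start, and both the top view and my own reading of the picture contradicted it.

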